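# Lay the cutting square against the chopping board's edge

## Task

Take the cutting square off its sloping stand and lay it on the chopping board ready for cutting strips: blade flat on the board and pointing away from the robot, stock flush along its whole length against the board's near edge, at the middle of that edge. Let go of it there, and leave the jars and bottles standing where they are.

Things in the scene. Friction and masses are not known exactly. Their poses are not given: they have to be found in the camera images.
- square: Loose T-shaped cutting square, 0.24 kg, balancing at x = 24 mm. Dark wooden stock: x -28 to 0, y -65 to 65, z -16 to 8 mm; steel blade: x to 150, y -20 to 20, z 0 to 4 mm. Origin: middle of the stock's inner face (goes against the board), level with the blade's underside; x along the blade, z up off it. Starts on the stand, x up the slope, z leaning 30 degrees to the stand's front; lifts off along z
- rib (a point): middle of the grip rib that stands on the square's stock, at x = -14, y = 0, z = 25 mm of the square, with its axes: wooden, 18 mm thick (along x), 100 mm long (along y), z 8 to 41 mm in the square's frame. Take it across its thickness, fingers along the square's z axis; fingertips stay above the stock and blade (z over 8 mm)
- stock_left (a point): point on the inner face of the square's stock, 60 mm to +y of the square's origin and 8 mm below the blade's underside
- stock_right (a point): the same on the other side, 60 mm to -y
- blade_tip (a point): end of the blade's underside, at its middle: 150 mm along x from the square's origin
- board: fixed wooden chopping board, pale with two dark stripes, 220 mm wide (y), 180 mm deep (x); level top 30 mm above the range, underside 4 mm. Origin on the range under the middle of its near edge, whose upright face is the plane x = 0; x points away from the robot over the board, y along that edge. The square's stock hooked over this edge hangs 14 mm clear of the range
- stand: fixed wooden easel-like stand, 150 mm wide, 105 mm high at the back. Slope rises at 30 degrees along its +x, about to the robot's left; the square's origin lies about 30 mm along -x and 51 mm above the stand's origin (on the range top). A lip at the slope's foot, no higher than the blade's underside, and a pocket 16 mm deep hold the stock
- jar: loose low spice jar with white cap, 40 mm across, 71 mm tall, on a far corner of the board; origin at its underside
- vinegar: loose dark bottle with green cap, 46 mm across, 188 mm tall, behind the board and stand; origin at its underside
- oil: loose yellow bottle, 40 mm across, 146 mm tall, behind the board and stand; origin at its underside
- spice: loose spice jar with red cap, 50 mm across, 110 mm tall, behind the board and stand; origin at its underside

How it is judged:
By the outcome, as a careful person would: the job done as asked, in the order asked, and still so for the second after the job is handed in, with the robot touching nothing.
It also fails if it takes over 42 s, if anything falls off the work surface, if the arm or the gripper's body presses on something with over 40 N, if the wrist force passes 120 N, or if a joint passes its speed limit or range.

## Robot

A 6-joint arm with a two-finger parallel gripper is mounted at the origin on a cart in front of the work surface, level with it; the furniture and walls round the work are solid. World frame = base frame: x ahead of the robot, y to its left, z up, the work surface at z = 0. Lengths are in mm, angles in degrees, forces in N, time in s.
With the tool pointing down it reaches from about 350 to 850 mm from the base axis. Payload 8.1 kg.
Tool frame: the origin (TCP) lies at the centre of the arm's flange, where the gripper is bolted on; the fingertips stand 173 mm ahead of it and the grasp point (between the pads) lies 155 mm ahead of it; z points along the fingers, y is the line along which they close (so a half turn about z gives the same grasp; the last joint's range is limited). The gripper opens to 85 mm and grips with 20 to 120 N. Pads are 22 mm wide; open, the fingers measure 114 mm over their backs; the gripper's body (76 mm by 85 mm) begins 54 mm behind the grasp point. The pads swing forward as they close: fully open they stand 13 mm farther back than shut.
Start: joints at [-78.633, 7.471, 85.268, -0, 87.261, -4.893], TCP at [168.024, -575.999, 404.692] pointing down, gripper open.
Joint ranges: [-169.43, 169.43], [-51.17, 129.36], [1.28, 143.12], [-76.62, 256.62], [0, 156.53], [-152.29, 152.29]. Speed limits (degrees/s): [136.94, 136.94, 159.86, 180, 180, 180].

## Interface

Orientations are given as [roll, pitch, yaw] about the fixed x, y, z axes, in that order (R = Rz(yaw) Ry(pitch) Rx(roll)).
In Python, from bench import * gives the robot as it stands.
- The arm moves only by the shell command python3 -m jog 'ROWS' [FORCE]. ROWS is text: rows parted by semicolons, each of 7 numbers parted by spaces: the shift along the tool's x, y, z scaled (see below), then the turn, a rotation vector about the tool's x, y, z scaled (see below), then the closure, from -1 (fully open) to 1 (shut). In form: tx ty tz wx wy wz hand; .... A call has 1 to 5 rows; each row shifts and turns the commanded pose from where the row before left it, along the tool's axes as they then stand; what a row does not reach is not made up. The controller multiplies each number of a shift by 0.1 m and each number of a turn by 60 degrees. A row lasts 1/8 s, in which the tool goes at most 62.5 mm and 10.7 degrees, less where a joint would pass 70% of its speed; a pose out of reach is approached as far as the arm can. A call with a number of a shift or a turn outside -1 to 1 is refused whole. A call with a gripper value outside its range is refused whole. The fingers move at their own pace and stop on an object; FORCE is the grip in N (left out, the last holds). Time passes only in rows, so rows that do not move let the fingers close. It gives the time, the measured TCP pose, the force, the opening and the grip force at its end, in the units of the state.
- sense(): the state, without advancing time (a new reading comes with each control period).
- snapshot(name): name is "scene" or "top" or "wrist"; returns a dict with "img" (480x640x3 uint8, red, green, blue), "fx", "fy", "cx", "cy" (pixels), "dist" ([k1, k2, p1, p2, k3] as OpenCV has them; the pictures are not rectified), "extrinsics" (4x4, takes a point from camera to world coordinates). Camera axes: x right, y down, z forward; pixel columns grow to the right and rows downward; lengths in mm; the calibration is good to about 2 mm. A picture is of the moment at which its call begins. There is no depth.
- hand_in(): hands the job in; it is judged then, once.
The state is a dict: "time": time; "joint_pos": joint angles; "qd": joint speeds; "joint_efforts": joint torques, N m; "tool_pos": TCP position; "tcp_rot": TCP orientation; "ft_force": force on the tool from outside, world axes, zero at the start; "wrist_torque": the same for the moment, N m; "finger_gap": finger opening in mm; "grip_force": force on a finger pad.
Only numpy, scipy, OpenCV 4.12 (cv2) and the standard library are available. Lean on these libraries where they do the work, as an engineer would, in place of code of your own. Each camera call takes 0.05 s, during which the arm holds its last target. There are 200 camera calls.

## Working session

There is one attempt and no reset: what is moved stays moved. The work goes in short steps, Python scripts to look and compute and a shell command to move; the robot and the scene stay as the last step left them, time stands still between calls to the robot, and variables do not carry over. Pictures are saved under pics/ and viewed, at most 10 in all, crops included, and the job is handed in when it is done.

```bash
ls; mkdir -p pics; python3 - <<'E'
from bench import *
import cv2
for n in("scene","top"):
    s=snapshot(n); cv2.imwrite(f"pics/{n}0.png",s["img"][:,:,::-1])
    print(n,s["fx"],s["fy"],s["cx"],s["cy"],s["dist"]);print(s["extrinsics"])
print(sense())
E
```

```text
pics
scene 458.1114070812753 458.1114070812753 323.15657118576684 245.413102726573 [-0.03322224  0.          0.          0.          0.        ]
[[ 9.04055528e-01 -3.49099948e-01  2.46602570e-01  3.28919647e+02]
 [-4.27250550e-01 -7.22117151e-01  5.44062301e-01 -4.06382787e+02]
 [-1.18561754e-02 -5.97223615e-01 -8.01987147e-01  8.88241492e+02]
 [ 0.00000000e+00  0.00000000e+00  0.00000000e+00  1.00000000e+00]]
top 580.9828061532979 580.9828061532979 316.5623732774624 238.3552863006093 [-0.13097036  0.          0.          0.          0.        ]
[[-5.25967863e-03 -9.92546738e-01  1.21751007e-01  4.42322447e+02]
 [-9.99972723e-01  5.85182618e-03  4.50654038e-03  1.40988072e+02]
 [-5.18541768e-03 -1.21723983e-01 -9.92550444e-01  1.20866301e+03]
 [ 0.00000000e+00  0.00000000e+00  0.00000000e+00  1.00000000e+00]]
{'time': 0.1, 'joint_pos': array([-7.86333161e+01,  7.51244117e+00,  8.53242387e+01,  8.96271744e-04,
        8.72607868e+01, -4.89200200e+00]), 'qd': array([-0.08351667, -0.03811756, -0.08860229,  0.06831905,  0.03774664,
        0.01926622]), 'joint_efforts': array([ 1.09989287e-03, -5.70949996e+01, -5.01943910e+01, -1.05879153e-04,
        8.06446478e-03, -3.83681993e-05]), 'tool_pos': array([ 167.97894071, -575.7915394 ,  403.72027441]), 'tcp_rot': array([-1.79902965e+02, -9.20365692e-03,  1.62586345e+01]), 'ft_force': array([-0.28750731,  0.58768558,  0.34481393]), 'wrist_torque': array([ 0.00146168,  0.02137408, -0.00078161]), 'grip_force': 0.0, 'finger_gap': 85.38077844972669}
```

View pics/scene0.png

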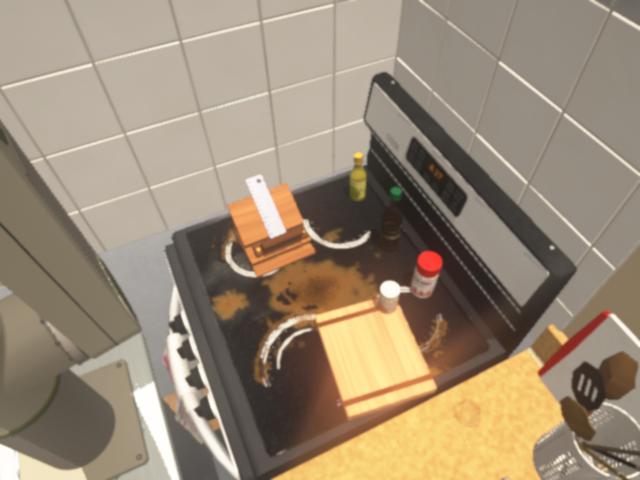

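View pics/top0.png

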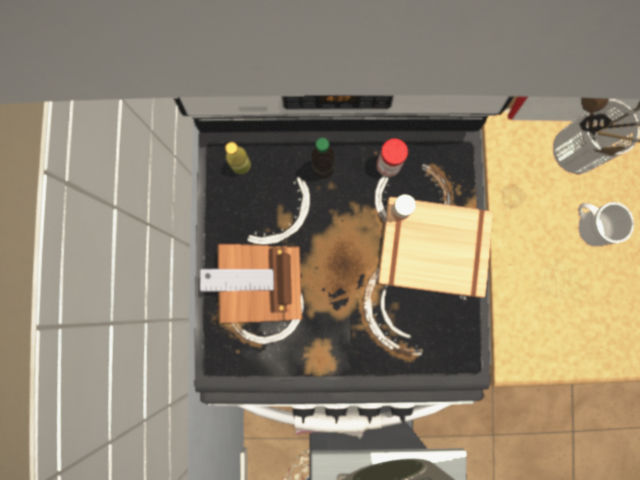

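The top view shows the board with corners near (380,285), (485,296), (491,211) and (388,199), and the jar at (403,205). The square is on the stand with its rib near (283,280) and blade tip near (201,280). I'll zoom in next.

```bash
python3 - <<'E'
import cv2,numpy as np
i=cv2.imread("pics/top0.png")
a=i[235:335,190:310]; b=i[190:310,375:500]
a=cv2.resize(a,(396,330),interpolation=cv2.INTER_CUBIC)
a=cv2.resize(i[235:335,190:310],None,fx=5,fy=5,interpolation=cv2.INTER_CUBIC)
b=cv2.resize(i[190:310,370:500],None,fx=5,fy=5,interpolation=cv2.INTER_CUBIC)
cv2.imwrite("pics/ca.png",a);cv2.imwrite("pics/cb.png",b)
E
```

```text
(no output)
```

View pics/ca.png

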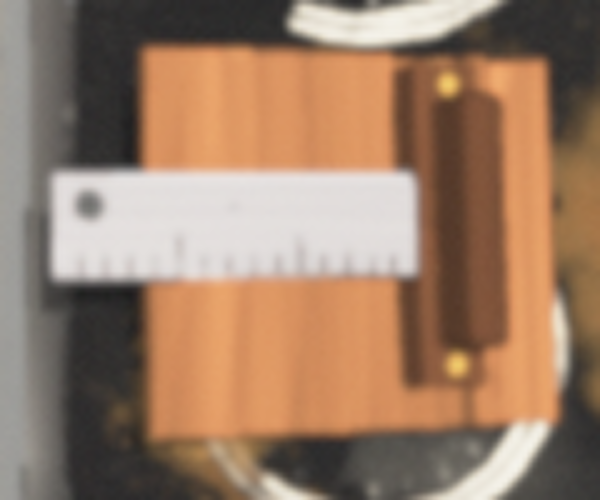

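View pics/cb.png

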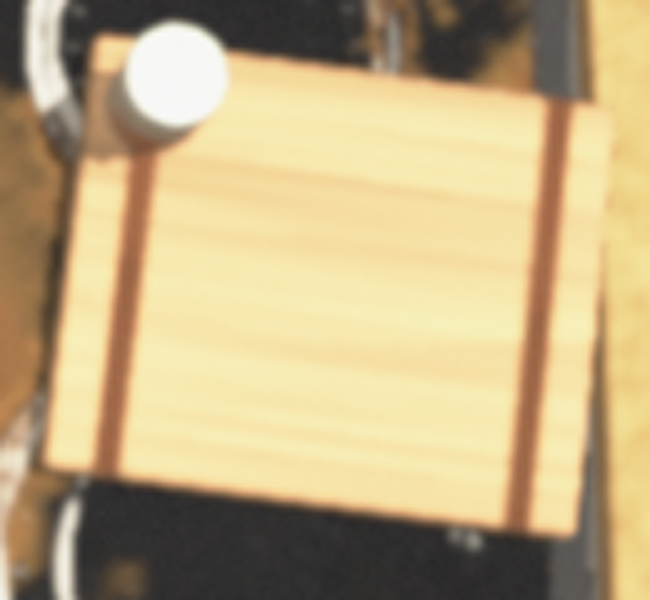

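The crops give these pixels. For the blade in crop a: tip corners (52,172) and (54,280), inner corners (417,172) and (419,277). For the board in crop b: (45,467), (575,535), (610,105) and (97,35).

```bash
cat > h.py <<'E'
from bench import *
import numpy as np, cv2
from scipy.spatial.transform import Rotation as R
from scipy.linalg import logm, expm
from scipy.optimize import least_squares
def proj(s,P):
    E=np.linalg.inv(s["extrinsics"]); rv=cv2.Rodrigues(E[:3,:3])[0]
    K=np.array([[s["fx"],0,s["cx"]],[0,s["fy"],s["cy"]],[0,0,1.]])
    return cv2.projectPoints(np.asarray(P,float),rv,E[:3,3],K,np.asarray(s["dist"],float))[0][:,0]
def T(p,r): M=np.eye(4); M[:3,:3]=r; M[:3,3]=p; return M
def sqpose(p,tilt=-30): return T(p[:3],(R.from_euler('z',p[3],degrees=True)*R.from_euler('y',tilt,degrees=True)).as_matrix())
def cur():
    s=sense(); return T(s["tool_pos"],R.from_euler('xyz',s["tcp_rot"],degrees=True).as_matrix())
def grasp(SQ,h=30):   # TCP pose for square pose SQ; tool y=+x_sq, z=-z_sq
    return SQ@T([-14,0,h+155],np.array([[0,1,0],[1,0,0],[0,0,-1.]]))
def rows(A,B,n):
    L=np.linalg.inv(A)@B; D=expm(np.real(logm(L))/n)
    w=R.from_matrix(D[:3,:3]).as_rotvec(degrees=True)/60
    print(n,"x",np.round(D[:3,3]/100,3),np.round(w,4), "per row mm",np.linalg.norm(D[:3,3]).round(1),"deg",(np.linalg.norm(w)*60).round(1))
def line(A,B):
    L=np.linalg.inv(A)@B
    print("tool shift/100",np.round(L[:3,3]/100,3),"rotvec/60",np.round(R.from_matrix(L[:3,:3]).as_rotvec(degrees=True)/60,4))
E
python3 - <<'E'
from h import *
s=snapshot("top")
f=lambda c,o:(np.array(c,float)+.5)/5-.5+o
uv=f([(52,172),(54,280),(417,172),(419,277)],[190,235])
X=np.array([(150,-20,4),(150,20,4),(0,-20,4),(0,20,4.)])
H=lambda p:(sqpose(p)@np.c_[X,np.ones(4)].T).T[:,:3]
for z in (None,51):
    g=lambda p:(proj(s,H(p if z is None else [p[0],p[1],z,p[3]]))-uv).ravel()
    r=least_squares(g,[430,200,51,90]);print("sq",r.x,"res",np.round(r.fun,1))
ub=f([(45,467),(575,535),(610,105),(97,35)],[370,190])
Y=np.array([(0,110,30),(0,-110,30),(180,-110,30),(180,110,30.)])
g=lambda p:(proj(s,(sqpose([p[0],p[1],0,p[2]],0)@np.c_[Y,np.ones(4)].T).T[:,:3])-ub).ravel()
r=least_squares(g,[380,-100,0]);print("board",r.x,np.round(r.fun,1))
E
```

```text
sq [501.47595217 234.01030819  60.4237383   91.76401645] res [-0.   0.  -0.1 -0.  -0.   0.4  0.1 -0.4]
sq [ 501.94792605  235.38837953 1500.57165562   91.7548755 ] res [ 0.3  0.1  0.2 -0.1 -0.3  0.5 -0.2 -0.4]
board [479.8058502  -87.13672764  -7.72202679] [-0.4  0.2  0.   0.   1.2 -0.2 -0.7  0. ]
```

```bash
cat > sc.py <<'E'
from h import *
SQ=sqpose([502,235,51,91.75]); BD=T([480,-87,0],R.from_euler('z',-7.7,degrees=True).as_matrix())
E
python3 - <<'E'
from sc import *
A=cur(); P=grasp(SQ,110); print("P",P.round(2)); 
print("G",grasp(SQ)[:3,3].round(1))
n=20; rows(A,P,n); D=expm(np.real(logm(np.linalg.inv(A)@P))/n)
for k in range(0,n+1,4): print((A@np.linalg.matrix_power(D,k))[:3,3].round(0))
E
```

```text
P [[-1.0000e+00 -3.0000e-02 -2.0000e-02  5.0642e+02]
 [-3.0000e-02  8.7000e-01  5.0000e-01  9.0440e+01]
 [-0.0000e+00  5.0000e-01 -8.7000e-01  2.7350e+02]
 [ 0.0000e+00  0.0000e+00  0.0000e+00  1.0000e+00]]
G [505.2 130.4 204.2]
20 x [0.427 0.247 0.199] [-0.0046  0.0357 -0.1336] per row mm 53.2 deg 8.3
[ 168. -576.  404.]
[ 367. -580.  335.]
[ 545. -475.  297.]
[ 643. -290.  284.]
[629. -80. 282.]
[506.  90. 273.]
```

```bash
python3 - <<'E'
from sc import *
A=cur(); P=grasp(SQ,110)
W=T([0,0,0],R.from_euler('z',75,degrees=True).as_matrix())@A; print(W[:3,3])
rows(A,W,15); rows(W,P,12); 
D=expm(np.real(logm(np.linalg.inv(W)@P))/12)
for k in range(0,13,3): print((W@np.linalg.matrix_power(D,k))[:3,3].round(0))
E
```

```text
[599.69416342  13.21924375 403.88007993]
15 x [ 0.523 -0.023  0.   ] [ 0.     -0.0001 -0.0833] per row mm 52.3 deg 5.0
12 x [ 0.094 -0.042  0.11 ] [-0.0326  0.0327 -0.1226] per row mm 15.1 deg 7.9
[600.  13. 404.]
[584.  40. 371.]
[562.  64. 339.]
[535.  81. 307.]
[506.  90. 273.]
```

```bash

python3 -m jog '0.52 -0.023 0 0 0 -0.083 -1;0.52 -0.023 0 0 0 -0.083 -1;0.52 -0.023 0 0 0 -0.083 -1;0.52 -0.023 0 0 0 -0.083 -1;0.52 -0.023 0 0 0 -0.083 -1'
python3 -m jog '0.52 -0.023 0 0 0 -0.083 -1;0.52 -0.023 0 0 0 -0.083 -1;0.52 -0.023 0 0 0 -0.083 -1;0.52 -0.023 0 0 0 -0.083 -1;0.52 -0.023 0 0 0 -0.083 -1'
python3 -m jog '0.52 -0.023 0 0 0 -0.083 -1;0.52 -0.023 0 0 0 -0.083 -1;0.52 -0.023 0 0 0 -0.083 -1;0.52 -0.023 0 0 0 -0.083 -1;0.52 -0.023 0 0 0 -0.083 -1'
python3 - <<'E'
from sc import *
A=cur(); P=grasp(SQ,110); print(A[:3,3]); rows(A,P,12); print(sense()["joint_pos"].round(1))
E
```

```text
time: 0.78
tool_pos: [395.8, -450.6, 404.2]
tcp_rot: [-180.0, -0.0, 41.3]
ft_force: [0.3, 0.5, 0.5]
finger_gap: 85.2
grip_force: 0.0
time: 1.4
tool_pos: [548.3, -242.2, 404.3]
tcp_rot: [-180.0, -0.0, 66.2]
ft_force: [0.1, -0.0, -0.7]
finger_gap: 85.7
grip_force: 0.0
time: 2.02
tool_pos: [598.8, 11.2, 404.2]
tcp_rot: [-180.0, -0.0, 91.1]
ft_force: [0.3, 0.2, 0.6]
finger_gap: 85.5
grip_force: 0.0
[598.79240447  11.15031855 404.24327994]
12 x [ 0.095 -0.04   0.111] [-0.0326  0.0328 -0.1227] per row mm 15.2 deg 7.9
[-3.8  7.3 85.5  0.  87.2 -5. ]
```

```bash

python3 -m jog '0.095 -0.04 0.111 -0.0326 0.0328 -0.1227 -1;0.095 -0.04 0.111 -0.0326 0.0328 -0.1227 -1;0.095 -0.04 0.111 -0.0326 0.0328 -0.1227 -1;0.095 -0.04 0.111 -0.0326 0.0328 -0.1227 -1'
python3 -m jog '0.095 -0.04 0.111 -0.0326 0.0328 -0.1227 -1;0.095 -0.04 0.111 -0.0326 0.0328 -0.1227 -1;0.095 -0.04 0.111 -0.0326 0.0328 -0.1227 -1;0.095 -0.04 0.111 -0.0326 0.0328 -0.1227 -1'
python3 -m jog '0.095 -0.04 0.111 -0.0326 0.0328 -0.1227 -1;0.095 -0.04 0.111 -0.0326 0.0328 -0.1227 -1;0.095 -0.04 0.111 -0.0326 0.0328 -0.1227 -1;0.095 -0.04 0.111 -0.0326 0.0328 -0.1227 -1;0 0 0 0 0 0 -1'
python3 - <<'E'
from sc import *
A=cur(); P=grasp(SQ,110); line(A,P); print(sense()["joint_pos"].round(1))
s=snapshot("wrist"); im=s["img"][:,:,::-1].copy(); cv2.imwrite("pics/w1raw.png",im)
Q=np.array([(150,-20,4),(150,20,4),(0,-20,4),(0,20,4.),(-5,-50,41),(-5,50,41),(-23,50,41),(-23,-50,41)])
for u in proj(s,(SQ@np.c_[Q,np.ones(8)].T).T[:,:3]): print(u.round(1)); cv2.circle(im,tuple(int(v) for v in u),3,(0,255,0),1)
cv2.imwrite("pics/w1.png",im)
E
```

```text
time: 2.52
tool_pos: [577.0, 46.0, 360.5]
tcp_rot: [170.4, -5.6, 121.2]
ft_force: [-0.9, -0.6, 1.4]
finger_gap: 85.3
grip_force: 0.0
time: 3.02
tool_pos: [544.4, 73.8, 317.9]
tcp_rot: [159.4, -5.5, 151.8]
ft_force: [-0.2, -0.6, 0.4]
finger_gap: 85.6
grip_force: 0.0
time: 3.65
tool_pos: [506.0, 89.2, 272.7]
tcp_rot: [150.0, -0.1, -178.5]
ft_force: [-1.3, 0.8, 0.3]
finger_gap: 85.4
grip_force: 0.0
tool shift/100 [-0.004  0.015 -0.001] rotvec/60 [ 0.0001 -0.     -0.0047]
[  -6.5    1.3  108.9   30.6   76.6 -107. ]
[539.2 268.3]
[549.6 215.9]
[338.3 269.8]
[339.  216.6]
[333.4 333.7]
[335.  180.4]
[303.3 180.6]
[306.  333.8]
```

View pics/w1.png

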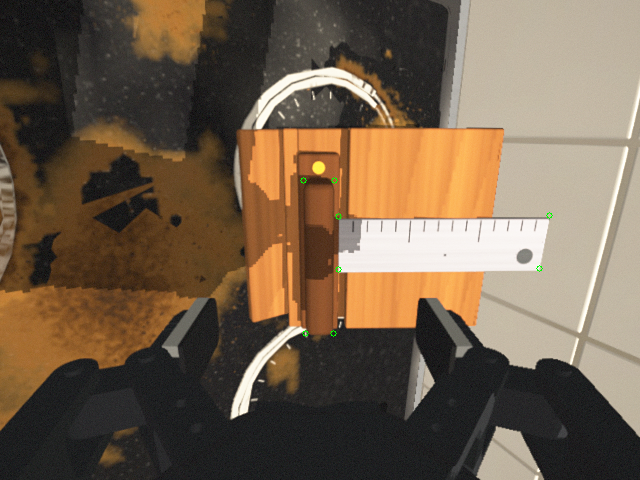

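The projected points line up with the square to about 1 mm: rib at (304–335, 180–334), blade running to (545,245). I'll descend 80 mm along the tool axis and grip.

```bash

python3 -m jog '0 0.015 0.2 0 0 -0.005 -1;0 0 0.2 0 0 0 -1;0 0 0.2 0 0 0 -1;0 0 0.2 0 0 0 -1;0 0 0 0 0 0 -1'
python3 -m jog '0 0 0 0 0 0 1;0 0 0 0 0 0 1;0 0 0 0 0 0 1;0 0 0 0 0 0 1;0 0 0 0 0 0 1' 60
python3 -m jog '0 0 0 0 0 0 1;0 0 0 0 0 0 1'
python3 - <<'E'
from sc import *
line(cur(),grasp(SQ))
E
```

```text
time: 4.32
tool_pos: [505.6, 130.9, 205.0]
tcp_rot: [150.0, 0.1, -178.3]
ft_force: [-0.4, -0.3, 0.7]
finger_gap: 85.5
grip_force: 0.0
time: 4.95
tool_pos: [506.2, 130.2, 206.2]
tcp_rot: [150.0, 0.3, -178.2]
ft_force: [-1.4, -4.5, 6.2]
finger_gap: 16.7
grip_force: 59.6
time: 5.2
tool_pos: [506.2, 130.2, 206.2]
tcp_rot: [150.0, 0.3, -178.2]
ft_force: [-2.1, -5.8, 6.2]
finger_gap: 17.0
grip_force: 59.6
tool shift/100 [ 0.01  -0.008  0.019] rotvec/60 [-0.0003  0.0034  0.0029]
```

```bash

python3 -m jog '0 0 -0.1 0 0 0 1;0 0 -0.2 0 0 0 1;0 0 -0.3 0 0 0 1;0 0 -0.4 0 0 0 1;0 0 -0.3 0 0 0 1'
python3 -m jog '0 0 0 0 0 0 1'
python3 - <<'E'
from sc import *
A=cur(); print(sense()["ft_force"],sense()["joint_pos"].round(1))
s=snapshot("wrist"); im=s["img"][:,:,::-1].copy(); 
S=A@np.linalg.inv(grasp(T([0,0,0],np.eye(3))))
Q=np.array([(150,-20,4),(150,20,4),(0,-20,4),(0,20,4.),(-5,-50,41),(-5,50,41),(-23,50,41),(-23,-50,41)])
for u in proj(s,(S@np.c_[Q,np.ones(8)].T).T[:,:3]): print(u.round(1)); cv2.circle(im,tuple(int(v) for v in u),3,(0,255,0),1)
cv2.imwrite("pics/w2.png",im)
B=BD@T([-15,0,120],np.eye(3)); G=grasp(B); print(G[:3,3]); n=14; rows(A,G,n)
D=expm(np.real(logm(np.linalg.inv(A)@G))/n)
for k in range(0,n+1,2): print((A@np.linalg.matrix_power(D,k))[:3,3].round(0))
E
```

```text
time: 5.82
tool_pos: [507.4, 64.7, 319.7]
tcp_rot: [150.0, 0.2, -178.2]
ft_force: [0.6, 0.1, -2.5]
finger_gap: 16.8
grip_force: 58.8
time: 5.95
tool_pos: [508.3, 64.6, 320.6]
tcp_rot: [150.1, 0.5, -178.3]
ft_force: [1.0, -0.9, -2.7]
finger_gap: 16.8
grip_force: 58.7
[ 0.9636953  -0.92387574 -2.68227817] [  -9.2   -1.7  106.5   29.7   82.2 -107. ]
[628.  325.6]
[649.7 254.2]
[344.6 328.9]
[346.6 255. ]
[337.8 434.9]
[343.2 209.4]
[290.9 209.4]
[296.5 434.9]
[451.26148721 -83.11440062 305.        ]
14 x [-0.052 -0.117 -0.026] [ 0.0266 -0.0305  0.1155] per row mm 13.0 deg 7.3
[508.  65. 321.]
[518.  41. 314.]
[521.  16. 308.]
[518.  -9. 303.]
[509. -33. 301.]
[494. -54. 300.]
[474. -71. 301.]
[451. -83. 305.]
```

View pics/w2.png

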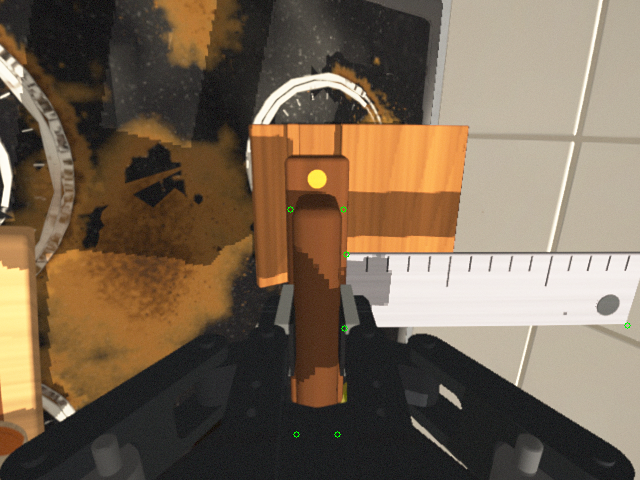

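Square is firmly held as predicted (blade 254–327 px rows, rib between the pads). The bottles are up to 188 mm tall, so I'll lift before swinging the blade.

```bash
python3 - <<'E'
from sc import *
s=snapshot("top")
for n,uv,z in(("vin",(322,145),188),("oil",(232,149),146),("spice",(395,150),110),("jar",(403,205),71)):
    print(n,least_squares(lambda p:(proj(s,[[p[0],p[1],z]])-uv).ravel(),[600,0]).x.round(0))
A=cur(); U=A.copy(); U[2,3]+=110; line(A,U)
G=grasp(BD@T([-15,0,225],np.eye(3))); n=14; rows(U,G,n)
D=expm(np.real(logm(np.linalg.inv(U)@G))/n)
for k in range(0,n+1,2):
    M=U@np.linalg.matrix_power(D,k)@np.linalg.inv(grasp(np.eye(4))); print(k,M[:3,3].round(0),(M@[150,0,0,1])[:3].round(0))
E
```

```text
vin [738. 135.]
oil [744. 305.]
spice [750.  -8.]
jar [648. -26.]
tool shift/100 [-0.003  0.55  -0.953] rotvec/60 [-0. -0.  0.]
14 x [-0.054 -0.117 -0.025] [ 0.0264 -0.0308  0.1155] per row mm 13.1 deg 7.3
0 [504. 170. 274.] [500. 300. 349.]
2 [529. 137. 261.] [560. 268. 328.]
4 [543.  99. 249.] [610. 221. 305.]
6 [547.  57. 238.] [645. 162. 283.]
8 [541.  16. 230.] [663.  96. 262.]
10 [524. -24. 225.] [664.  26. 245.]
12 [498. -58. 223.] [647. -42. 232.]
14 [465. -85. 225.] [ 614. -105.  225.]
```

```bash

python3 -m jog '0 0.1375 -0.238 0 0 0 1;0 0.1375 -0.238 0 0 0 1;0 0.1375 -0.238 0 0 0 1;0 0.1375 -0.238 0 0 0 1'
python3 -m jog '-0.054 -0.117 -0.025 0.0264 -0.0308 0.1155 1;-0.054 -0.117 -0.025 0.0264 -0.0308 0.1155 1;-0.054 -0.117 -0.025 0.0264 -0.0308 0.1155 1;-0.054 -0.117 -0.025 0.0264 -0.0308 0.1155 1;-0.054 -0.117 -0.025 0.0264 -0.0308 0.1155 1'
python3 -m jog '-0.054 -0.117 -0.025 0.0264 -0.0308 0.1155 1;-0.054 -0.117 -0.025 0.0264 -0.0308 0.1155 1;-0.054 -0.117 -0.025 0.0264 -0.0308 0.1155 1;-0.054 -0.117 -0.025 0.0264 -0.0308 0.1155 1;-0.054 -0.117 -0.025 0.0264 -0.0308 0.1155 1'
python3 -m jog '-0.054 -0.117 -0.025 0.0264 -0.0308 0.1155 1;-0.054 -0.117 -0.025 0.0264 -0.0308 0.1155 1;-0.054 -0.117 -0.025 0.0264 -0.0308 0.1155 1;-0.054 -0.117 -0.025 0.0264 -0.0308 0.1155 1;0 0 0 0 0 0 1'
python3 - <<'E'
from sc import *
line(cur(),grasp(BD@T([-12,0,75],np.eye(3)))); print(sense()["joint_pos"].round(1))
E
```

```text
time: 6.55
tool_pos: [506.6, 66.3, 426.7]
tcp_rot: [150.0, 0.0, -178.1]
ft_force: [0.0, 0.7, -2.9]
finger_gap: 17.1
grip_force: 59.0
time: 7.18
tool_pos: [519.8, 4.8, 409.5]
tcp_rot: [160.3, -6.5, 146.3]
ft_force: [0.4, -1.1, -1.8]
finger_gap: 16.8
grip_force: 59.0
time: 7.8
tool_pos: [493.4, -53.8, 403.4]
tcp_rot: [172.4, -5.7, 110.3]
ft_force: [0.9, -0.2, -2.9]
finger_gap: 17.1
grip_force: 58.9
time: 8.43
tool_pos: [451.1, -83.0, 408.8]
tcp_rot: [-179.9, -0.0, 82.4]
ft_force: [1.0, -0.8, -2.1]
finger_gap: 17.2
grip_force: 59.0
tool shift/100 [-0.002  0.036  1.488] rotvec/60 [-0.0024 -0.0006  0.0016]
[-16.8 -15.  106.3   0.   88.8  -9.2]
```

```bash

python3 -m jog '0 0.036 0.3 0 0 0.0016 1;0 0 0.4 0 0 0 1;0 0 0.4 0 0 0 1;0 0 0.39 0 0 0 1;0 0 0 0 0 0 1'
python3 - <<'E'
from sc import *
A=cur(); S=A@np.linalg.inv(grasp(np.eye(4))); print((np.linalg.inv(BD)@S).round(3))
s=snapshot("wrist"); im=s["img"][:,:,::-1].copy()
def dots(M,Q,c):
    for u in proj(s,(M@np.c_[Q,np.ones(len(Q))].T).T[:,:3]):
        print(u.round(1)); cv2.circle(im,tuple(int(np.clip(v,-999,9999)) for v in u),3,c,1)
dots(S,np.array([(150,-20,4),(150,20,4),(0,-20,4),(0,20,4.)]),(0,255,0))
dots(BD,np.array([(0,110,30),(0,-110,30),(180,-110,30),(180,110,30),(0,0,30)]),(255,0,255))
cv2.imwrite("pics/w3.png",im)
E
```

```text
time: 9.05
tool_pos: [453.2, -83.1, 257.4]
tcp_rot: [-179.5, -0.1, 82.4]
ft_force: [-0.6, 0.3, -2.4]
finger_gap: 17.2
grip_force: 59.3
[[ 1.0000e+00 -1.0000e-03  8.0000e-03 -1.4593e+01]
 [ 1.0000e-03  1.0000e+00 -2.0000e-03  6.9400e-01]
 [-8.0000e-03  2.0000e-03  1.0000e+00  7.2254e+01]
 [ 0.0000e+00  0.0000e+00  0.0000e+00  1.0000e+00]]
[628.2 324.4]
[650.  252.7]
[344.3 327.9]
[346.3 253.7]
[371.1  66. ]
[356.8 403.2]
[599.6 399.9]
[691.5  74.6]
[363.3 260.3]
```

View pics/w3.png

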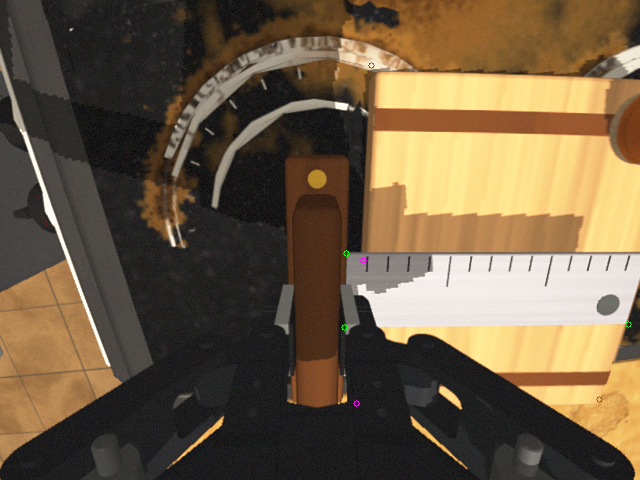

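The board's near edge runs (372,72) to (362,250), which matches in x and yaw, but its left corner sits about 5 px lower than predicted. I'll measure the stripes to correct the board's y.

```bash
python3 - <<'E'
from sc import *
s=snapshot("wrist"); hsv=cv2.cvtColor(s["img"],cv2.COLOR_RGB2HSV).astype(int); im=s["img"].astype(int)
def toB(uv,z=30): return least_squares(lambda p:(proj(s,[(BD@[p[0],p[1],z,1])[:3]])-uv).ravel(),[50,0]).x.round(1)
for c in (540,570,590):
    g=im[:,c,:].sum(1); d=np.abs(g[2:]-g[:-2]); pk=[r+1 for r in range(1,len(d)-1) if d[r]>70 and d[r]>=d[r-1] and d[r]>d[r+1]]
    print(c,[(r,d[r-1],toB((c,r))[1]) for r in pk if 50<r<440])
for r in (80,100,150,180,230,245):
    g=im[r,:,:].sum(1); d=np.abs(g[2:]-g[:-2]); c=np.argmax(d[350:385])+351; print(r,c,toB((c,r)))
E
```

```text
540 [(71, np.int64(113), np.float64(108.8)), (75, np.int64(311), np.float64(106.7)), (111, np.int64(325), np.float64(88.0)), (133, np.int64(287), np.float64(76.0)), (211, np.int64(198), np.float64(30.4)), (251, np.int64(83), np.float64(4.5)), (254, np.int64(285), np.float64(2.5)), (325, np.int64(97), np.float64(-48.8)), (368, np.int64(264), np.float64(-84.0)), (381, np.int64(234), np.float64(-95.3)), (401, np.int64(444), np.float64(-113.5))]
570 [(72, np.int64(99), np.float64(108.7)), (76, np.int64(308), np.float64(106.7)), (112, np.int64(286), np.float64(87.8)), (134, np.int64(288), np.float64(75.8)), (213, np.int64(156), np.float64(29.2)), (251, np.int64(141), np.float64(4.5)), (254, np.int64(254), np.float64(2.5)), (257, np.int64(153), np.float64(0.4)), (260, np.int64(127), np.float64(-1.6)), (264, np.int64(189), np.float64(-4.4)), (368, np.int64(247), np.float64(-84.5)), (381, np.int64(290), np.float64(-95.9)), (399, np.int64(121), np.float64(-112.4)), (419, np.int64(308), np.float64(-131.6))]
590 [(59, np.int64(80), np.float64(115.6)), (63, np.int64(98), np.float64(113.6)), (66, np.int64(76), np.float64(112.1)), (77, np.int64(248), np.float64(106.5)), (112, np.int64(244), np.float64(88.0)), (134, np.int64(249), np.float64(76.0)), (251, np.int64(222), np.float64(4.5)), (254, np.int64(190), np.float64(2.4)), (256, np.int64(293), np.float64(1.1)), (262, np.int64(205), np.float64(-3.0)), (367, np.int64(267), np.float64(-84.1)), (381, np.int64(278), np.float64(-96.4)), (399, np.int64(77), np.float64(-113.0)), (431, np.int64(326), np.float64(-144.4))]
80 370 [  2.4 102.9]
100 369 [ 2.2 92.7]
150 367 [ 2.2 65.8]
180 366 [ 2.3 48.6]
230 358 [-1.4 18.2]
245 357 [-1.7  8.5]
```

```bash

python3 -m jog '-0.042 0 0.1 0 0 0 1;0 0 0.14 0 0 0 1;0 0 0.14 0 0 0 1;0 0 0 0 0 0 1'
python3 - <<'E'
from sc import *
A=cur(); S=A@np.linalg.inv(grasp(np.eye(4))); print((np.linalg.inv(BD)@S).round(3)); print(sense()["ft_force"],sense()["wrist_torque"])
E
python3 -m jog '0 0 0.02 0 0 0 1;0 0 0.02 0 0 0 1;0 0 0 0 0 0 1'
python3 - <<'E'
from sc import *
A=cur(); S=A@np.linalg.inv(grasp(np.eye(4))); print((np.linalg.inv(BD)@S).round(3)); print(sense()["ft_force"],sense()["wrist_torque"])
E
```

```text
time: 9.65
tool_pos: [453.6, -88.2, 221.9]
tcp_rot: [-179.8, -0.0, 82.2]
ft_force: [-0.8, -0.3, -4.2]
finger_gap: 17.0
grip_force: 59.4
[[ 1.0000e+00  2.0000e-03  3.0000e-03 -1.2505e+01]
 [-2.0000e-03  1.0000e+00 -0.0000e+00 -4.6840e+00]
 [-3.0000e-03  0.0000e+00  1.0000e+00  3.6833e+01]
 [ 0.0000e+00  0.0000e+00  0.0000e+00  1.0000e+00]]
[-0.84047453 -0.32729074 -4.24869578] [0.02881567 0.11676866 0.00600234]
time: 10.02
tool_pos: [454.6, -88.5, 219.8]
tcp_rot: [180.0, 0.0, 82.2]
ft_force: [-0.1, 0.1, -2.6]
finger_gap: 16.7
grip_force: 59.4
[[ 1.0000e+00  2.0000e-03 -1.0000e-03 -1.0775e+01]
 [-2.0000e-03  1.0000e+00  0.0000e+00 -4.9570e+00]
 [ 1.0000e-03 -0.0000e+00  1.0000e+00  3.4854e+01]
 [ 0.0000e+00  0.0000e+00  0.0000e+00  1.0000e+00]]
[-0.12525345  0.07429158 -2.5975539 ] [0.02218201 0.0876474  0.0551761 ]
```

```bash

python3 -m jog '0.01 0 0.02 0 0 0 1;0 0 0 0 0 0 1'
python3 -m jog '0 0 0.02 0 0 0 1;0 0 0 0 0 0 1'
python3 -m jog '0 0 0.015 0 0 0 1;0 0 0 0 0 0 1'
```

```text
time: 10.28
tool_pos: [454.6, -87.4, 217.6]
tcp_rot: [180.0, 0.0, 82.2]
ft_force: [-0.4, 0.1, -2.8]
finger_gap: 16.9
grip_force: 59.4
time: 10.52
tool_pos: [455.0, -87.5, 217.0]
tcp_rot: [179.9, 0.0, 82.2]
ft_force: [-6.6, 2.9, 11.7]
finger_gap: 17.0
grip_force: 61.3
time: 10.78
tool_pos: [455.1, -87.5, 216.9]
tcp_rot: [180.0, 0.0, 82.2]
ft_force: [-16.8, 5.5, 28.1]
finger_gap: 17.1
grip_force: 63.7
```

Contact with the board's top. I'll ease off a bit, then slide forward until the stock meets the edge.

```bash

python3 -m jog '0 0 -0.025 0 0 0 1;0 0 0 0 0 0 1'
python3 -m jog '0 0.03 0 0 0 0 1;0 0.03 0 0 0 0 1;0 0 0 0 0 0 1'
python3 -m jog '0 0.02 0 0 0 0 1;0 0 0 0 0 0 1'
```

```text
time: 11.02
tool_pos: [454.9, -87.5, 217.0]
tcp_rot: [179.9, 0.0, 82.2]
ft_force: [-2.8, 1.7, 5.5]
finger_gap: 17.1
grip_force: 60.6
time: 11.4
tool_pos: [460.9, -88.4, 217.1]
tcp_rot: [180.0, 0.0, 82.2]
ft_force: [-2.9, 0.2, 6.4]
finger_gap: 17.0
grip_force: 60.7
time: 11.65
tool_pos: [462.7, -88.7, 217.1]
tcp_rot: [180.0, 0.0, 82.2]
ft_force: [-5.3, 0.7, 6.5]
finger_gap: 17.2
grip_force: 60.9
```

```bash

python3 -m jog '0 0.02 0 0 0 0 1;0 0 0 0 0 0 1'
python3 -m jog '0 0.015 0 0 0 0 1;0 0 0 0 0 0 1'
python3 -m jog '0 0.01 0 0 0 0 1;0 0 0 0 0 0 1'
```

```text
time: 11.9
tool_pos: [464.7, -88.9, 217.1]
tcp_rot: [180.0, 0.0, 82.2]
ft_force: [-3.8, 0.3, 7.4]
finger_gap: 16.9
grip_force: 60.9
time: 12.15
tool_pos: [466.2, -89.1, 217.1]
tcp_rot: [180.0, 0.0, 82.2]
ft_force: [-4.6, 1.1, 8.4]
finger_gap: 17.3
grip_force: 60.9
time: 12.4
tool_pos: [466.6, -89.2, 217.1]
tcp_rot: [-179.9, 0.0, 82.2]
ft_force: [-11.5, 1.4, 12.6]
finger_gap: 16.8
grip_force: 61.7
```

```bash

python3 -m jog '0 0.01 0 0 0 0 1;0 0 0 0 0 0 1'
python3 - <<'E'
from sc import *
print(sense()["wrist_torque"]); A=cur();S=A@np.linalg.inv(grasp(np.eye(4))); print((np.linalg.inv(BD)@S).round(3))
s=snapshot("wrist"); im=s["img"][:,:,::-1].copy(); cv2.imwrite("pics/w4.png",im)
E
```

```text
time: 12.65
tool_pos: [467.0, -89.2, 217.1]
tcp_rot: [-179.8, 0.0, 82.2]
ft_force: [-17.4, 2.8, 19.0]
finger_gap: 16.9
grip_force: 62.5
[ 0.19582567  2.38682008 -0.31498558]
[[ 1.0000e+00  2.0000e-03  4.0000e-03  6.8200e-01]
 [-2.0000e-03  1.0000e+00  0.0000e+00 -4.0620e+00]
 [-4.0000e-03 -0.0000e+00  1.0000e+00  3.2009e+01]
 [ 0.0000e+00  0.0000e+00  0.0000e+00  1.0000e+00]]
```

View pics/w4.png

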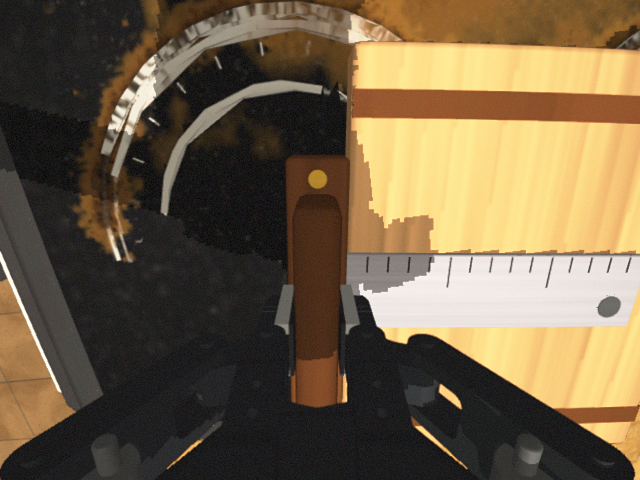

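The stock meets the board edge along the visible side. I'll check the centring against the stripes before releasing.

```bash
python3 - <<'E'
from sc import *
s=snapshot("wrist"); im=s["img"].astype(int)
S=cur()@np.linalg.inv(grasp(np.eye(4)))
def toS(uv,z): return least_squares(lambda p:(proj(s,[(S@[p[0],p[1],z,1])[:3]])-uv).ravel(),[50,0]).x.round(1)
for c in (450,500,560,600,620):
    g=im[:,c,:].sum(1); d=np.abs(g[2:]-g[:-2]); pk=[r+1 for r in range(1,len(d)-1) if d[r]>70 and d[r]>=d[r-1] and d[r]>d[r+1]]
    print(c,[(r,int(d[r-1]),float(toS((c,r),3.5 if 245<r<335 else 0)[1])) for r in pk if 20<r<460])
E
```

```text
450 [(43, 210, 110.7), (90, 319, 92.5), (118, 287, 81.1), (252, 338, 20.6), (255, 285, 19.0), (257, 209, 18.0), (260, 102, 16.5), (267, 167, 12.9), (270, 107, 11.3), (327, 87, -20.2), (345, 415, -33.4), (391, 405, -63.7), (401, 390, -70.8), (452, 356, -109.8), (456, 455, -113.1)]
500 [(44, 256, 110.8), (91, 362, 92.4), (120, 301, 80.5), (253, 285, 20.0), (255, 294, 19.0), (376, 454, -54.0)]
560 [(46, 228, 110.7), (92, 289, 92.6), (121, 308, 80.6), (252, 231, 20.4), (255, 273, 18.8), (326, 100, -20.5), (408, 258, -77.8), (413, 160, -81.6)]
600 [(46, 91, 111.3), (48, 246, 110.5), (94, 279, 92.2), (122, 316, 80.5), (250, 190, 21.3), (255, 273, 18.8), (302, 307, -6.8), (315, 287, -14.4), (407, 302, -78.1), (422, 330, -89.7), (437, 433, -101.7)]
620 [(31, 133, 117.4), (44, 211, 112.4), (46, 128, 111.6), (49, 305, 110.5), (95, 246, 92.1), (123, 250, 80.3), (253, 259, 19.7), (255, 270, 18.7), (300, 128, -5.9), (307, 120, -9.9), (406, 334, -78.0), (421, 288, -89.6), (442, 133, -106.6), (451, 355, -114.3)]
```

```bash

python3 -m jog '0 -0.008 -0.01 0 0 0 1;0 0 0 0 0 0 1'
python3 -m jog '0 0 0 0 0 0 -1;0 0 0 0 0 0 -1;0 0 0 0 0 0 -1;0 0 0 0 0 0 -1;0 0 0 0 0 0 -1'
python3 -m jog '0 0 -0.1 0 0 0 -1;0 0 -0.3 0 0 0 -1;0 0 -0.3 0 0 0 -1;0 0 -0.3 0 0 0 -1;0 0 0 0 0 0 -1'
python3 - <<'E'
from sc import *
s=snapshot("wrist"); im=s["img"][:,:,::-1].copy(); cv2.imwrite("pics/w5.png",im)
E
```

```text
time: 13.0
tool_pos: [466.6, -89.2, 217.2]
tcp_rot: [-179.9, 0.0, 82.2]
ft_force: [-6.5, 0.2, 2.8]
finger_gap: 17.4
grip_force: 60.2
time: 13.62
tool_pos: [467.3, -89.2, 217.7]
tcp_rot: [180.0, 0.0, 82.2]
ft_force: [0.1, 0.0, -0.0]
finger_gap: 85.4
grip_force: 0.0
time: 14.25
tool_pos: [468.4, -89.5, 321.5]
tcp_rot: [179.6, 0.1, 82.2]
ft_force: [1.0, 0.7, -0.2]
finger_gap: 85.3
grip_force: 0.0
```

View pics/w5.png

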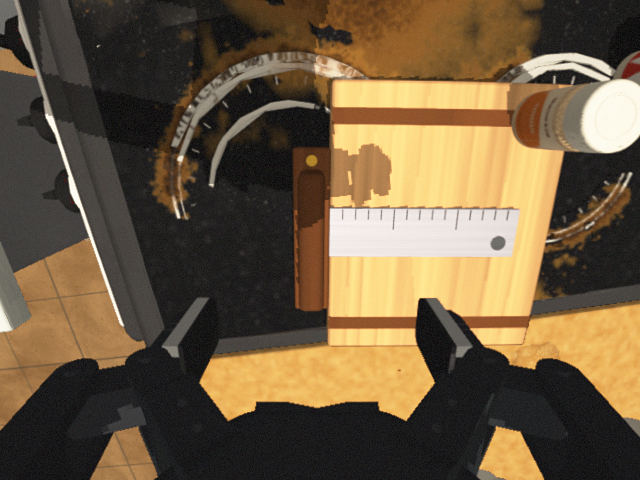

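Released: the square lies on the board, blade across (330–518, 208–256), stock along the near edge, and the jar is upright. One zoomed look to check it's flush.

```bash
python3 - <<'E'
import cv2
i=cv2.imread("pics/w5.png")[140:320,285:375]
a=cv2.resize(i[:95],None,fx=6,fy=6,interpolation=cv2.INTER_NEAREST)[:, 120:420]; b=cv2.resize(i[85:180],None,fx=6,fy=6,interpolation=cv2.INTER_NEAREST)[:,120:420]
cv2.imwrite("pics/c5.png",cv2.hconcat([a,b]))
E
```

```text
(no output)
```

View pics/c5.png

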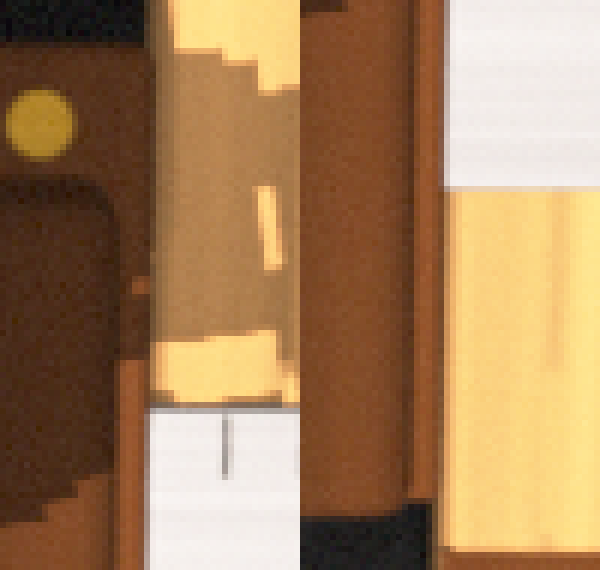

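```bash
python3 - <<'E'
import cv2,numpy as np
g=cv2.cvtColor(cv2.imread("pics/w5.png"),cv2.COLOR_BGR2HSV)[:,:,2].astype(float)
def edge(r):
    x=cv2.GaussianBlur(g[r-2:r+3],(1,5),0).mean(0)[318:342]; d=np.abs(np.diff(x)); m=d>0.3*d.max(); return 318.5+(np.arange(23)*d*m).sum()/(d*m).sum()
for r in (90,98,130,136,140,155,165,175,185,195,215,230,245,262,270,280,290,300,314,335,340): print(r,round(edge(r),2),end="; ")
E
```

```text
90 330.73; 98 328.59; 130 331.56; 136 330.87; 140 330.8; 155 331.33; 165 331.36; 175 329.47; 185 329.34; 195 330.22; 215 326.95; 230 327.41; 245 327.07; 262 327.13; 270 327.45; 280 327.39; 290 327.42; 300 327.32; 314 327.44; 335 327.42; 340 327.36;
```

```bash
python3 -c "
from bench import *
print(hand_in())"
```

```text
the job is handed in; nothing more can be done
None
```

I handed the job in at about 14 s. The square lies flat on the board with its blade pointing away and its stock flush against the near edge, about 1 mm from the middle. The gripper is open and clear of it. The jar is upright on the board; the bottles and spice jar were given clear room, but I didn't photograph them again.

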